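# Wedge a rocking cabinet on the polishing bench

### The arm

A 7-joint arm with a two-finger parallel gripper is mounted at the origin on the work surface. World frame = base frame: x ahead of the robot, y to its left, z up, the work surface at z = 0. Lengths are in m, angles in rad, forces in N, time in s.
With the tool pointing down it reaches from about 0.425 to 0.925 m from the base axis. Payload 6.8 kg.
Tool frame: the origin (TCP) lies midway between the tips of the shut fingers; the grasp point (between the pads) lies 19 mm behind it (grip_point_offset is the z of the grasp point in the tool frame, in m); z points along the fingers, y is the line along which they close (so a half turn about z gives the same grasp; the last joint's range is limited). The gripper opens to 85 mm and grips with 20 to 120 N. Pads are 22 mm wide; open, the fingers measure 114 mm over their backs; the gripper's body (76 mm by 85 mm) begins 54 mm behind the grasp point. The pads swing forward as they close: fully open they stand 13 mm farther back than shut.
Start: joints at [-0.108, 0.477, 0.022, 1.555, -0.011, 1.109, -0.083], TCP at [0.675, 0, 0.231] pointing down, gripper open.
Joint ranges: [-2.96, 2.96], [-0.34, 2.1], [-1.41, 1.46], [0.24, 2.44], [-1.37, 4.51], [0.17, 1.92], [-2.96, 2.96]. Speed limits (rad/s): [2.39, 2.39, 3.14, 3.14, 3.14, 3.14, 3.14].

### API

Orientations are given as a rotation vector (axis times angle).
In Python, from bench import get_obs, grab_frame, calibration, hand_in, grip_point_offset gives the robot as it stands.
- The arm moves only by the shell command python3 -m pendant 'ROWS' [OPENING] [FORCE]. ROWS is a JSON object of lists of equal length, an entry for each row: "translation": the shift along the world's x, y, z in units of 25 mm (1.0 is 25 mm), a list of three; "delta_rot": the turn, a rotation vector about the world's x, y, z in units of 5 degrees (1.0 is 5 degrees), a list of three. In form: {"translation": [[dx, dy, dz], ...], "delta_rot": [[rx, ry, rz], ...]}. A call has 1 to 12 rows; each row is the pose to reach, as a shift and turn from the pose commanded when the call began; what a row does not reach only later rows make up. A row lasts 1/8 s, in which the tool goes at most 62.5 mm and 10.7 degrees, less where a joint would pass 70% of its speed; a pose out of reach is approached as far as the arm can. A call with a gripper value outside its range is refused whole. OPENING is the opening, from 0 (shut) to 1 (fully open), set as the call begins (- or left out, the last holds). The fingers move at their own pace and stop on an object; FORCE is the grip in N (left out, the last holds). Time passes only in rows, so rows that repeat a pose let the fingers close. It gives the time, the measured TCP pose, the force, the opening and the grip force at its end, in the units of the state.
- get_obs(): the state, without advancing time (a new reading comes with each control period).
- grab_frame(name): name is "scene" or "side" or "wrist"; returns (picture, depth): 420x560x3 uint8, red, green, blue; 420x560 float32, m along the optical axis (not along the pixel's ray), 0 where there is no reading.
- calibration(name): a dict with "K" (3x3 intrinsics, pixels), "k1" (the pictures are not rectified: a ray, as slopes to the right and down, at radius r is drawn at 1 + k1 r^2 times it, then the intrinsics apply), "rvec" (rotation vector, rad) and "tvec" (3), from world to camera coordinates, as OpenCV has them. Camera axes: x right, y down, z forward; pixel columns grow to the right and rows downward; lengths in m; the calibration is good to about 2 mm. A picture is of the moment at which its call begins: read the wrist's pose just before it. calibration takes no time and is no camera call; for the wrist camera it gives the pose at the moment of the call.
- hand_in(): hands the job in; it is judged then, once.
The state is a dict: "clock": time; "joints": joint angles; "qvel": joint speeds; "tau": joint torques, N m; "tcp_pos": TCP position; "orientation": TCP orientation; "contact_force": force on the tool from outside, world axes, zero at the start; "moment": the same for the moment, N m; "grip_width": finger opening in m; "gripper_force": force on a finger pad.
Only numpy, scipy, OpenCV 4.12 (cv2) and the standard library are available. Lean on these libraries where they do the work, as an engineer would, in place of code of your own. Each camera call takes 0.05 s, during which the arm holds its last target. There are 200 camera calls.

### The job

The small steel cabinet on the bench rocks because the levelling foot at one corner is too short: press down on its top above that foot to feel it rock, then with the fingertips push the wooden wedge, thin end first, under that foot until it is snug and the cabinet stands level and no longer rocks. Finish by pressing firmly on the same corner once more to test that it stays put, and leave the wedge there. Do not pick up, lift or tip over anything, do not shove the cabinet along the bench or jack it up, and leave the other things alone.

Things in the scene. Friction and masses are not known exactly. Their poses are not given: they have to be found in the camera images.
- cabinet: Loose low green steel drawer cabinet, 180 (x) by 240 (y) by 95 mm high with its 25 mm feet, 2 to 2.8 kg; drawers do not open. Origin: bench level, under its middle; x towards the two drawer fronts, z up. Rubber feet 16 mm across at (70,100), (-70,100), (-70,-100) mm; the short steel levelling foot at (70,-100). Left alone it stands level on the three rubber feet.
- press_point (a point): Where to press: on the cabinet's flat top (95 mm up when level) straight above the short foot, 20 mm in from both edges. 2.5 to 5 N down here tips the cabinet until the foot meets the bench, sinking 5 to 10 mm; it falls back when let go. About 10 N for half a second within 30 mm of this point is a firm test.
- foot_ball (a point): Centre of the steel ball (20 mm across) ending the short foot. The foot is seized; its lowest point hangs 5 to 10 mm above the bench (differs each time) while the cabinet is level. Reach it from outside the cabinet's -y side, heading along its +y; nothing else is under the cabinet there.
- wedge: Loose wooden wedge, 80 g, 150 mm long (x), 50 wide (y), 22 mm high at the thick end (x=-75, flat upright face) evenly to 2 mm at the thin end (x=+75). Origin: mid-underside. Lies off the cabinet's -y side, thin end towards the short foot and 20 to 65 mm short of it, 0.2 rad askew at most. Slides at under 1 N; 3 to 6 N of push once wedged is snug and stays; over 10 N shifts the cabinet.
- wedge_face (a point): Middle of the wedge's sloping top face, 12 mm above the bench; x down the slope to the thin end, z square out of the slope. The wedge touches the foot when the foot ball's centre is 10 mm above this face.
- goblet: Bystander: steel goblet 72 mm across, 120 mm high; origin under its middle.
- bowl: Bystander: steel bowl 130 mm across, 45 mm high; origin under its middle.
- compound_bar: Bystander: brick-red bar of polishing compound 50 x 120 x 35 mm; origin under its middle.
- brush: Bystander: hand brush lying flat along its x; origin under its middle.
Mind the look-alikes: they are no part of the job. What is shaped like the wedge but orange is not meant.

How it is judged:
By the outcome, as a careful person would: the job done as asked, in the order asked, and still so for the second after the job is handed in, with the robot touching nothing.
It also fails if it takes over 61 s, if anything falls off the work surface, if the arm or the gripper's body presses on something with over 40 N, if the wrist force passes 120 N, or if a joint passes its speed limit or range.

## Working session

There is one attempt and no reset: what is moved stays moved. The work goes in short steps, Python scripts to look and compute and a shell command to move; the robot and the scene stay as the last step left them, time stands still between calls to the robot, and variables do not carry over. Pictures are saved under pics/ and viewed, at most 10 in all, crops included, and the job is handed in when it is done.

```bash
mkdir -p pics; cat > h.py <<'E'
import numpy as np, cv2
from bench import *
def save(n,im): cv2.imwrite('pics/'+n+'.png',im[:,:,::-1])
def cam(n):
    c=calibration(n); R=cv2.Rodrigues(np.array(c['rvec'],float))[0]; return np.array(c['K']),c['k1'],R,np.array(c['tvec'],float).ravel()
def rays(n,uv,c=None):
    K,k1,R,t=c or cam(n); uv=np.atleast_2d(np.array(uv,float))
    d=np.stack([(uv[:,0]-K[0,2])/K[0,0],(uv[:,1]-K[1,2])/K[1,1]],1); s=d.copy()
    for _ in range(20): s=d/(1+k1*(s**2).sum(1,keepdims=True))
    return -R.T@t, np.c_[s,np.ones(len(s))]@R   # origin, world dirs w/ unit depth
def onplane(n,uv,z,c=None):
    o,d=rays(n,uv,c); return o+d*((z-o[2])/d[:,2])[:,None]
def cloud(n,depth,c=None):
    v,u=np.mgrid[:depth.shape[0],:depth.shape[1]]; o,d=rays(n,np.c_[u.ravel(),v.ravel()],c)
    return (o+d*depth.reshape(-1,1)).reshape(*depth.shape,3)
E
python3 - <<'E'
from h import *
for n in('scene','side'):
    im,d=grab_frame(n); save(n+'0',im); np.savez(n+'0.npz',im=im,d=d); c=cam(n); print(n,-c[2].T@c[3],c[2][2])
o=get_obs(); print(o['clock'],o['tcp_pos'],o['orientation'],o['contact_force'],grip_point_offset)
E
```

```text
scene [1.099618   0.45302231 0.66543656] [-0.61486038 -0.46812163 -0.63467224]
side [ 0.3660737  -0.78539733  0.88199065] [ 0.15662199  0.70004043 -0.69671583]
0.1 [ 6.74470647e-01 -8.65870001e-06  2.30409679e-01] [-2.22063601e+00 -2.22070208e+00  2.00019567e-03] [-0.27220329 -0.36260271  0.50714545] -0.0187
```

View pics/scene0.png

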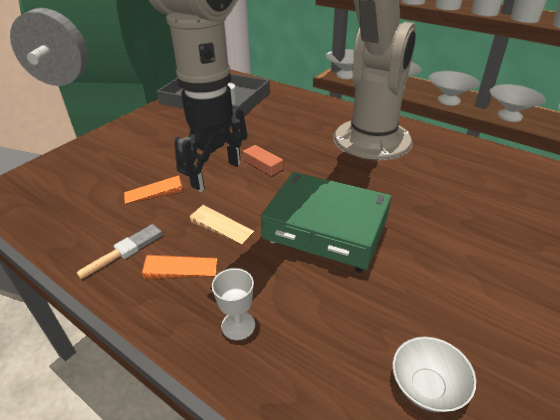

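View pics/side0.png

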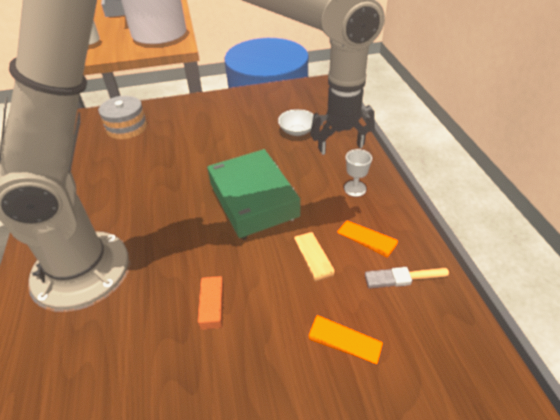

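Scene: the natural-wood wedge is at (222,224). The orange look-alikes are at (153,190) and (180,267), and the red bar is at (263,160). The cabinet is at (325,220), with its drawer fronts towards the camera and its -y side on the left, facing the wedge. Side: the wedge is at (314,256), the orange look-alikes at (367,238) and (345,338), and the cabinet at (255,190). I choose the pale wooden one.

```bash
python3 - <<'E'
from h import *
for n in('scene','side'):
    f=np.load(n+'0.npz'); im,d=f['im'],f['d']; P=cloud(n,d); hsv=cv2.cvtColor(im,cv2.COLOR_RGB2HSV); H,S,V=[hsv[...,i].astype(int) for i in range(3)]
    ws=(P[...,0]>.2)&(P[...,0]<1.1)&(abs(P[...,1])<.6)&(d>0)
    g=(H>55)&(H<90)&(S>80)&ws&(P[...,2]>.02)
    top=g&(P[...,2]>.085)&(P[...,2]<.105)
    q=P[top]; r=cv2.minAreaRect(q[:,:2].astype(np.float32)*1000)
    print(n,'top',len(q),np.median(q[:,2]),r,cv2.boxPoints(r).round(0).tolist())
    u,v=(222,224) if n=='scene' else (314,256)
    print('wedge hsv',hsv[v,u])
    w=((H>14)&(H<32)&(S>60)&(V>140)&ws).astype(np.uint8)
    k,lab,st,ce=cv2.connectedComponentsWithStats(w); m=lab==lab[v,u]
    q=P[m]; print('n',m.sum(),st[lab[v,u]])
    A=np.c_[q[:,:2],np.ones(len(q))]; co,*_=np.linalg.lstsq(A,q[:,2],rcond=None)
    for _ in range(3):
        k2=abs(A@co-q[:,2])<.003; co,*_=np.linalg.lstsq(A[k2],q[k2,2],rcond=None)
    q=q[k2]; r=cv2.minAreaRect(q[:,:2].astype(np.float32)*1000); print('plane',co,np.degrees(np.arctan2(-co[1],-co[0])),'downslope',r,cv2.boxPoints(r).round().tolist())
    c=cv2.getRectSubPix(im,(160,120),(float(u),float(v))) ; save('crop_'+n,cv2.resize(c,(640,480),interpolation=cv2.INTER_CUBIC))
E
```

```text
scene top 6038 0.09475101410333753 ((469.34698486328125, 112.08903503417969), (182.9855194091797, 239.0805206298828), 11.91656494140625) [[355.0, 210.0], [405.0, -24.0], [584.0, 14.0], [534.0, 248.0]]
wedge hsv [ 22  84 253]
n 975 [190 205  64  39 975]
plane [ 0.01427228 -0.13179537 -0.01063739] 96.18054353474345 downslope ((580.0670166015625, -108.27069091796875), (52.692039489746094, 150.5633087158203), 5.656615257263184) [[546.0, -36.0], [561.0, -186.0], [614.0, -181.0], [599.0, -31.0]]
side top 2923 0.0942476724068142 ((466.4031982421875, 102.57568359375), (177.02076721191406, 239.7691192626953), 11.807023048400879) [[355.0, 202.0], [404.0, -33.0], [578.0, 3.0], [529.0, 238.0]]
wedge hsv [ 27 101 247]
n 948 [295 232  39  47 948]
plane [ 0.00371908 -0.13278602 -0.00516689] 91.60432655375351 downslope ((580.2449340820312, -109.70059204101562), (50.801631927490234, 154.33453369140625), 4.670200824737549) [[549.0, -35.0], [561.0, -189.0], [612.0, -185.0], [599.0, -31.0]]
```

View pics/crop_scene.png

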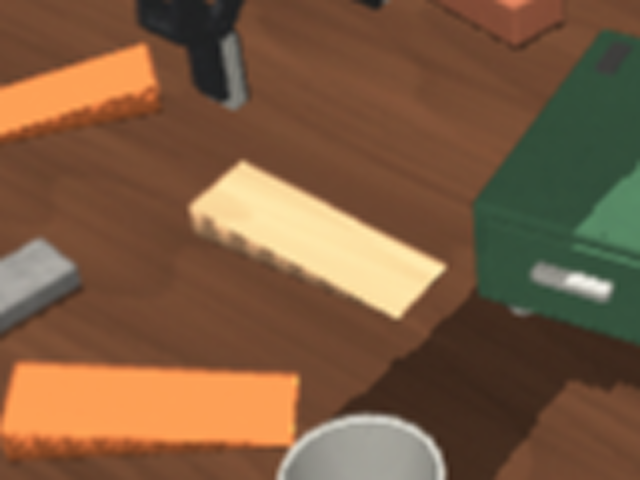

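The crop shows the pale wooden wedge, thin end (about (420,290) in the crop) pointing at the cabinet's short-foot corner, so the choice is confirmed. I'll shut the fingers, move above the wedge/corner area and look with the wrist camera.

```bash
python3 -m pendant '{"translation": [[-1,0,0],[-2.5,0,0],[-4,-0.8,0],[-4,-1.6,0],[-4,-1.6,0],[-4,-1.6,0]], "delta_rot": [[0,0,0],[0,0,0.5],[0,0,1],[0,0,1.1],[0,0,1.1],[0,0,1.1]]}' 0 20
python3 - <<'E'
from h import *
c=cam('wrist'); im,d=grab_frame('wrist'); save('wrist1',im); np.savez('wrist1.npz',im=im,d=d,K=c[0],k1=c[1],R=c[2],t=c[3]); print(-c[2].T@c[3],c[2][2])
E
```

```text
clock: 0.85
tcp_pos: [0.5753, -0.0389, 0.2311]
orientation: [-2.111, -2.326, -0.001]
contact_force: [0.3, 0.5, 0.0]
grip_width: -0.0003
gripper_force: 0.0
[0.56754054 0.04588372 0.37310645] [ 0.0304081  -0.32435737 -0.94544574]
```

View pics/wrist1.png

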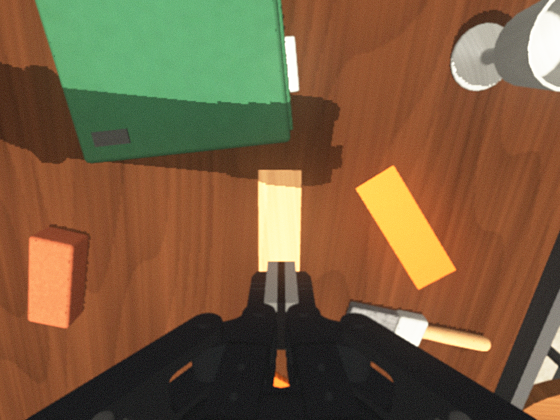

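Wrist view: the cabinet's -y top edge runs from about (87,162) to (290,140), with the drawer handle at (292,60) on its +x front. The wedge's thin end spans (258,170) to (301,170), pointing at the corner.

```bash
python3 - <<'E'
from h import *
f=np.load('wrist1.npz'); im,d=f['im'],f['d']; c=(f['K'],float(f['k1']),f['R'],f['t'])
P=cloud('wrist',d,c); hsv=cv2.cvtColor(im,cv2.COLOR_RGB2HSV).astype(int); H,S,V=hsv[...,0],hsv[...,1],hsv[...,2]
print('bench z',np.median(P[300:330,110:150,2]),'top z',np.median(P[20:120,100:250,2]))
top=(H>50)&(H<95)&(S>80)&(P[...,2]>.085)&(P[...,2]<.105)
# edges: -y edge (lowest row per column), +x edge (rightmost col per row)
e1=np.array([(u,np.flatnonzero(top[:,u]).max()+.5) for u in range(110,270,4)]); e2=np.array([(np.flatnonzero(top[v]).max()+.5,v) for v in range(10,125,3)])
def line(e):
    q=onplane('wrist',e,.0945,c)[:,:2]; vx,vy,x,y=cv2.fitLine(q.astype(np.float32),cv2.DIST_HUBER,0,.001,.001).ravel(); return np.array([vx,vy]),np.array([x,y])
a,p=line(e1); b,q=line(e2); print('edges deg',np.degrees(np.arctan2(a[1],a[0])),np.degrees(np.arctan2(b[1],b[0])))
s=np.linalg.solve(np.c_[a,-b],q-p); corner=p+s[0]*a
y=b if b[1]>0 else -b
ax=a if a[0]>0 else -a; th=np.mean([np.arctan2(ax[1],ax[0]),np.arctan2(y[1],y[0])-np.pi/2]); ex=np.array([np.cos(th),np.sin(th)]); ey=np.array([-ex[1],ex[0]])
foot=corner-.02*ex+.02*ey; print('yaw',np.degrees(th),'corner',corner,'foot',foot)
w=((H>12)&(H<33)&(S>50)&(V>170)&(P[...,2]<.03)).astype(np.uint8); _,lab,st,_=cv2.connectedComponentsWithStats(w); m=lab==lab[200,280]
print(st[lab[200,280]])
L=np.array([(np.flatnonzero(m[v]).min()-.5,v) for v in range(178,255,3)]);R=np.array([(np.flatnonzero(m[v]).max()+.5,v) for v in range(178,255,3)])
def zl(e):  # slope heights from depth plane, iterate
    z=np.full(len(e),.012); thin=None
    for _ in range(5):
        o,dd=rays('wrist',e,c); q=o+dd*((z-o[2])/dd[:,2])[:,None]; z=np.clip(.002+(-.035-q[:,1])*.1333,.002,.022)
    return q
l,r=zl(L),zl(R); mid=(l+r)/2; k=cv2.fitLine(mid[:,:2].astype(np.float32),cv2.DIST_HUBER,0,.001,.001).ravel(); print('wedge axis',np.degrees(np.arctan2(k[1],k[0])),k[2:],'width',np.median(np.linalg.norm(l-r,axis=1)))
print('thin end',onplane('wrist',[(258.5,170),(280,170),(301,170)],.002,c))
t=np.array(onplane('wrist',[(280,170)],.002,c)[0,:2]); v=t-foot; print('thin end in cab frame rel foot: x',v@ex,'y',v@ey)
E
```

```text
bench z -0.000649003216960875 top z 0.09442758046101174
edges deg 11.950639 -78.33048
yaw 11.810076 corner [0.58052886 0.01427711] foot [0.5568589  0.02976038]
[ 257  170   45  101 4079]
wedge axis -84.57964 [ 0.5777695  -0.08559071] width 0.052358091406938215
thin end [[ 0.54881943 -0.03425616  0.002     ]
 [ 0.57366759 -0.03182445  0.002     ]
 [ 0.59793436 -0.02945337  0.002     ]]
thin end in cab frame rel foot: x 0.0038484201788276497 y -0.06372137004395022
```

```bash
python3 -m pendant '{"translation": [[-0.4,1.5,0],[-0.7,2.7,-1.5],[-0.7,2.7,-3.5],[-0.7,2.7,-4.6],[-0.7,2.7,-5.1],[-0.7,2.7,-5.3]], "delta_rot": [[0,0,0],[0,0,0],[0,0,0],[0,0,0],[0,0,0],[0,0,0]]}'; python3 -m pendant '{"translation": [[0,0,-0.1],[0,0,-0.15],[0,0,-0.15]], "delta_rot": [[0,0,0],[0,0,0],[0,0,0]]}'
```

```text
clock: 1.65
tcp_pos: [0.5578, 0.0281, 0.0986]
orientation: [-2.111, -2.326, -0.0]
contact_force: [0.6, 0.6, -0.5]
grip_width: 0.0001
gripper_force: 0.0
clock: 2.02
tcp_pos: [0.5579, 0.0275, 0.0957]
orientation: [2.112, 2.325, 0.001]
contact_force: [-0.8, 0.0, 0.6]
grip_width: -0.0005
gripper_force: 0.0
```

```bash
for i in 1; do python3 -m pendant '{"translation": [[0,0,-0.05],[0,0,-0.1],[0,0,-0.1]], "delta_rot": [[0,0,0],[0,0,0],[0,0,0]]}'; done; python3 -m pendant '{"translation": [[0,0,-0.05],[0,0,-0.1],[0,0,-0.1]], "delta_rot": [[0,0,0],[0,0,0],[0,0,0]]}'
```

```text
clock: 2.4
tcp_pos: [0.559, 0.0271, 0.0934]
orientation: [2.111, 2.323, 0.003]
contact_force: [2.5, -2.2, 5.8]
grip_width: 0.0002
gripper_force: 2.7
clock: 2.78
tcp_pos: [0.5591, 0.0274, 0.0909]
orientation: [2.111, 2.323, 0.004]
contact_force: [3.0, -1.8, 5.5]
grip_width: -0.0001
gripper_force: 2.9
```

```bash
python3 -m pendant '{"translation": [[0,0,-0.06],[0,0,-0.12],[0,0,-0.12]], "delta_rot": [[0,0,0],[0,0,0],[0,0,0]]}'; python3 -m pendant '{"translation": [[0,0,-0.05],[0,0,-0.08],[0,0,-0.08]], "delta_rot": [[0,0,0],[0,0,0],[0,0,0]]}'
```

```text
clock: 3.15
tcp_pos: [0.5599, 0.0271, 0.0888]
orientation: [2.111, 2.322, 0.005]
contact_force: [2.9, -2.2, 10.7]
grip_width: 0.0
gripper_force: 5.7
clock: 3.52
tcp_pos: [0.5603, 0.027, 0.0883]
orientation: [2.111, 2.321, 0.006]
contact_force: [-1.9, -3.9, 24.7]
grip_width: -0.0002
gripper_force: 12.2
```

```bash
python3 -m pendant '{"translation": [[0,0,0.2],[0,0,0.5],[0,0,1.5],[0,0,2.5],[0,0,2.5]], "delta_rot": [[0,0,0],[0,0,0],[0,0,0],[0,0,0],[0,0,0]]}'
python3 - <<'E'
from h import *
f=np.load('side0.npz'); im,d=f['im'],f['d']; P=cloud('side',d); hsv=cv2.cvtColor(im,cv2.COLOR_RGB2HSV).astype(int)
w=((hsv[...,0]<20)&(hsv[...,1]>180)&(hsv[...,2]>180)).astype(np.uint8); _,lab,st,ce=cv2.connectedComponentsWithStats(w)
for i in range(1,len(st)):
    if st[i,4]>200: 
        q=P[lab==i]; print(ce[i],cv2.boxPoints(cv2.minAreaRect((q[:,:2]*1000).astype(np.float32))).round().tolist())
im,d=grab_frame('side'); save('side1',im); np.savez('side1.npz',im=im,d=d)
o=get_obs(); print(o['contact_force'],o['tcp_pos'])
P=cloud('side',d); hsv=cv2.cvtColor(im,cv2.COLOR_RGB2HSV).astype(int); g=(hsv[...,0]>55)&(hsv[...,0]<90)&(hsv[...,1]>80)&(P[...,2]>.085)&(P[...,2]<.105)&(P[...,0]<.7)
print(cv2.minAreaRect((P[g][:,:2]*1000).astype(np.float32)),np.median(P[g][:,2]))
E
```

```text
clock: 4.15
tcp_pos: [0.5578, 0.0279, 0.1487]
orientation: [2.112, 2.325, 0.002]
contact_force: [-0.0, 0.2, -0.8]
grip_width: -0.0002
gripper_force: 0.0
[368.85010267 239.19507187] [[230.0, -695.0], [366.0, -785.0], [828.0, -94.0], [692.0, -3.0]]
[342.66165414 339.31390977] [[500.0, -329.0], [629.0, -423.0], [669.0, -368.0], [540.0, -274.0]]
[ 0.04459659  0.28386804 -0.14785215] [0.55705285 0.02770395 0.14754719]
((466.5974426269531, 104.30374908447266), (178.19078063964844, 238.49476623535156), 11.869102478027344) 0.0942019268801112
```

```bash
python3 -m pendant '{"translation": [[0.3,-2,0],[0.6,-4,0],[1,-6,0],[1.2,-8,0],[1.3,-9.3,-0.5],[1.35,-9.7,-2],[1.35,-9.7,-4],[1.35,-9.7,-5],[1.35,-9.7,-5.4],[1.35,-9.7,-5.5],[1.35,-9.7,-5.5]], "delta_rot": [[0,0,0],[0,0,0],[0,0,0],[0,0,0],[0,0,0],[0,0,0],[0,0,0],[0,0,0],[0,0,0],[0,0,0],[0,0,0]]}' 0.2 20
python3 - <<'E'
from h import *
im,d=grab_frame('scene'); save('s2',cv2.resize(im[120:300,100:340],(640,480),interpolation=cv2.INTER_CUBIC)); o=get_obs(); print(o['tcp_pos'],o['contact_force'])
E
```

```text
clock: 5.58
tcp_pos: [0.5918, -0.2151, 0.0108]
orientation: [2.112, 2.325, 0.001]
contact_force: [0.2, 0.1, -0.6]
grip_width: 0.0172
gripper_force: 0.0
[ 0.59202078 -0.21515873  0.01110723] [ 0.18763454 -0.48293057  0.79281874]
```

View pics/s2.png

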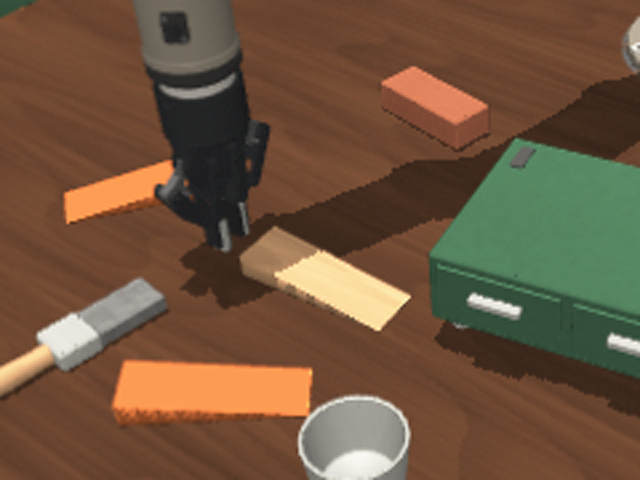

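The crop shows both fingertips on the bench at (228,240), just behind the wedge's thick face at (255,255), and clear of the orange piece. Now pushing.

```bash
python3 -m pendant '{"translation": [[0,0.3,0],[-0.05,0.6,0],[-0.08,0.9,0],[-0.1,1.2,0],[-0.12,1.5,0],[-0.14,1.8,0],[-0.16,2.1,0],[-0.18,2.4,0],[-0.2,2.7,0],[-0.22,3,0],[-0.24,3.3,0],[-0.24,3.3,0]], "delta_rot": [[0,0,0],[0,0,0],[0,0,0],[0,0,0.1],[0,0,0.3],[0,0,0.5],[0,0,0.7],[0,0,0.9],[0,0,1.1],[0,0,1.2],[0,0,1.26],[0,0,1.26]]}'
python3 - <<'E'
from h import *
im,d=grab_frame('scene'); save('s3',cv2.resize(im[120:300,140:380],(640,480),interpolation=cv2.INTER_CUBIC)); o=get_obs(); print(o['tcp_pos'],o['contact_force'])
c=cam('wrist'); im,d=grab_frame('wrist'); save('w3',im); np.savez('w3.npz',im=im,d=d,K=c[0],k1=c[1],R=c[2],t=c[3])
E
```

```text
clock: 7.12
tcp_pos: [0.5852, -0.1313, 0.01]
orientation: [-1.979, -2.439, -0.001]
contact_force: [0.4, -0.9, 0.2]
grip_width: 0.0173
gripper_force: 0.0
[ 0.58512536 -0.13191474  0.00995498] [-0.21831798  0.88754707  0.09137068]
```

View pics/w3.png

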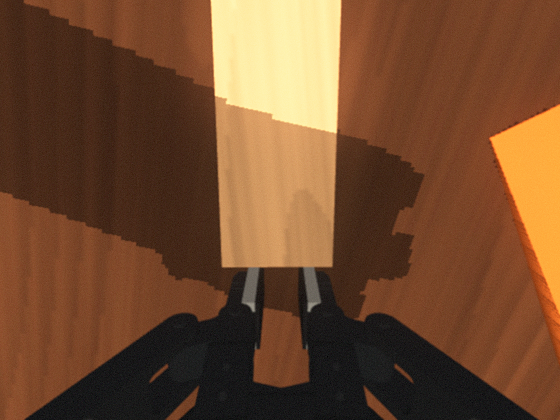

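The wrist picture shows the wedge's thick face at row 266, columns 221 to 333. It is flush on both fingertips (at 255 and 308) and centred.

```bash
python3 -m pendant '{"translation": [[0,0.15,0],[0,0.3,0],[-0.01,0.45,0],[-0.02,0.6,0],[-0.03,0.75,0],[-0.03,0.9,0],[-0.03,0.9,0]], "delta_rot": [[0,0,0],[0,0,0],[0,0,0],[0,0,0],[0,0,0],[0,0,0],[0,0,0]]}'
python3 -m pendant '{"translation": [[0,0.05,0],[0,0.1,0],[0,0.1,0]], "delta_rot": [[0,0,0],[0,0,0],[0,0,0]]}'
```

```text
clock: 8.1
tcp_pos: [0.5846, -0.1094, 0.0101]
orientation: [-1.98, -2.439, -0.0]
contact_force: [0.9, -1.0, -0.4]
grip_width: 0.0173
gripper_force: 0.0
clock: 8.48
tcp_pos: [0.5845, -0.1075, 0.0101]
orientation: [-1.981, -2.438, -0.0]
contact_force: [-0.1, -0.7, -0.9]
grip_width: 0.0167
gripper_force: 0.0
```

```bash
python3 -m pendant '{"translation": [[-0.01,0.05,0],[-0.02,0.1,0],[-0.02,0.1,0]], "delta_rot": [[0,0,0],[0,0,0],[0,0,0]]}'; python3 -m pendant '{"translation": [[0,0.03,0],[-0.01,0.06,0],[-0.01,0.06,0]], "delta_rot": [[0,0,0],[0,0,0],[0,0,0]]}'
```

```text
clock: 8.85
tcp_pos: [0.584, -0.1048, 0.01]
orientation: [-1.981, -2.438, -0.0]
contact_force: [0.6, 0.1, -0.9]
grip_width: 0.0171
gripper_force: 0.0
clock: 9.22
tcp_pos: [0.5838, -0.1033, 0.0101]
orientation: [-1.981, -2.438, -0.0]
contact_force: [-0.3, -0.1, -0.1]
grip_width: 0.0169
gripper_force: 0.0
```

```bash
python3 -m pendant '{"translation": [[0,0.03,0],[-0.01,0.06,0],[-0.01,0.06,0]], "delta_rot": [[0,0,0],[0,0,0],[0,0,0]]}'
```

```text
clock: 9.6
tcp_pos: [0.5835, -0.1018, 0.01]
orientation: [-1.981, -2.438, -0.0]
contact_force: [-0.6, 0.5, 0.8]
grip_width: 0.0173
gripper_force: 0.0
```

```bash
python3 -m pendant '{"translation": [[0,0.03,0],[-0.01,0.05,0],[-0.01,0.05,0]], "delta_rot": [[0,0,0],[0,0,0],[0,0,0]]}' | grep -E 'tcp|contact'; python3 -m pendant '{"translation": [[0,0.02,0],[-0.01,0.03,0],[-0.01,0.03,0]], "delta_rot": [[0,0,0],[0,0,0],[0,0,0]]}'| grep -E 'tcp|contact'
```

```text
tcp_pos: [0.5833, -0.1008, 0.0101]
contact_force: [0.5, -0.3, -0.5]
tcp_pos: [0.5831, -0.1003, 0.0101]
contact_force: [1.0, -2.0, -0.0]
```

```bash
python3 -m pendant '{"translation": [[0,0.02,0],[-0.01,0.03,0],[-0.01,0.03,0]], "delta_rot": [[0,0,0],[0,0,0],[0,0,0]]}'| grep -E 'tcp|contact'
```

```text
tcp_pos: [0.5828, -0.0997, 0.0101]
contact_force: [0.8, -3.4, -0.9]
```

```bash
python3 -m pendant '{"translation": [[0,0.02,0],[0,0.03,0],[0,0.03,0]], "delta_rot": [[0,0,0],[0,0,0],[0,0,0]]}'| grep -E 'tcp|contact'
```

```text
tcp_pos: [0.5829, -0.0991, 0.0101]
contact_force: [1.1, -4.4, -0.8]
```

Contact came at y ≈ -0.1003 and the push is now about 4.5 N. I'll hold it to average out the noise.

```bash
for k in 1; do python3 -m pendant '{"translation": [[0,0.01,0],[0,0.01,0],[0,0.01,0]], "delta_rot": [[0,0,0],[0,0,0],[0,0,0]]}'| grep -E 'tcp|contact'; done; python3 - <<'E'
from h import *
fs=[]
for i in range(4):
    im,d=grab_frame('side'); fs.append(get_obs()['contact_force'])
print(np.mean(fs,0))
P=cloud('side',d); hsv=cv2.cvtColor(im,cv2.COLOR_RGB2HSV).astype(int); g=(hsv[...,0]>55)&(hsv[...,0]<90)&(hsv[...,1]>80)&(P[...,2]>.085)&(P[...,2]<.105)&(P[...,0]<.7)
print(cv2.minAreaRect((P[g][:,:2]*1000).astype(np.float32)),np.median(P[g][:,2]))
q=P[g]; print(np.linalg.lstsq(np.c_[q[:,:2],np.ones(len(q))],q[:,2],rcond=None)[0])
E
```

```text
tcp_pos: [0.5829, -0.099, 0.0101]
contact_force: [1.3, -5.2, -0.6]
[ 1.03742724 -5.47112713 -0.53993784]
((465.89154052734375, 103.18769836425781), (176.4381103515625, 237.18716430664062), 11.621182441711426) 0.09420998257945801
[0.00093892 0.00306849 0.09335465]
```

```bash
python3 -m pendant '{"translation": [[0.05,-0.2,0],[0.2,-0.9,0],[0.3,-1.5,0.3],[0.3,-1.5,2],[0.3,-1.5,4],[0.1,0,5.5],[-0.3,2,5.5],[-0.7,4,5.5],[-1,5,5.2],[-1.05,5.05,4.5],[-1.05,5.05,3.9],[-1.05,5.05,3.7]], "delta_rot": [[0,0,0],[0,0,0],[0,0,0],[0,0,0],[0,0,0],[0,0,0],[0,0,0],[0,0,0],[0,0,0],[0,0,0],[0,0,0],[0,0,0]]}' 
python3 -m pendant '{"translation": [[0,0,0],[0,0,0]], "delta_rot": [[0,0,0],[0,0,0]]}' 0
python3 - <<'E'
from h import *
im,d=grab_frame('scene'); save('s4',cv2.resize(im[120:300,140:380],(640,480),interpolation=cv2.INTER_CUBIC)); o=get_obs(); print(o['tcp_pos'],o['contact_force'])
E
```

```text
clock: 13.18
tcp_pos: [0.556, 0.0258, 0.101]
orientation: [-1.984, -2.434, 0.004]
contact_force: [-0.5, 0.4, -0.2]
grip_width: 0.0171
gripper_force: 0.0
clock: 13.42
tcp_pos: [0.557, 0.0274, 0.1029]
orientation: [1.982, 2.437, 0.001]
contact_force: [-0.4, 0.1, 0.8]
grip_width: -0.0001
gripper_force: 0.0
[0.55699412 0.02765991 0.1029838 ] [-0.05496299  0.6367603   0.02012515]
```

View pics/s4.png

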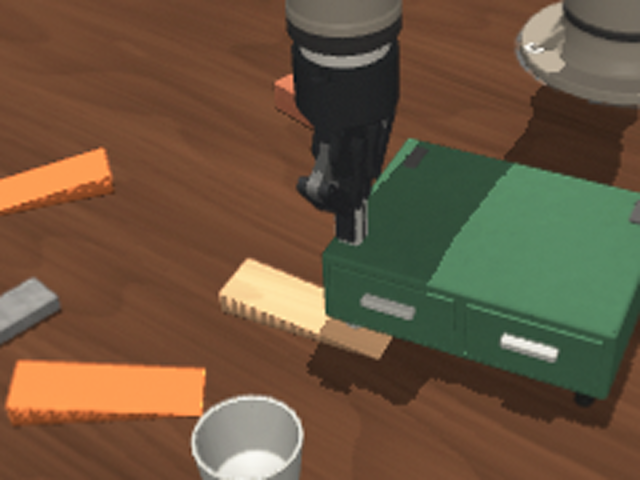

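The crop shows the wedge under the corner, running from (240,280) to (385,350), and the shut fingertips above the press point at (352,238). Now the firm test press.

```bash
python3 -m pendant '{"translation": [[0,0,-0.15],[0,0,-0.27],[0,0,-0.31],[0,0,-0.31]], "delta_rot": [[0,0,0],[0,0,0],[0,0,0],[0,0,0]]}'| grep -E 'tcp|contact'; python3 -m pendant '{"translation": [[0,0,-0.03],[0,0,-0.05],[0,0,-0.05]], "delta_rot": [[0,0,0],[0,0,0],[0,0,0]]}'| grep -E 'tcp|contact'
```

```text
tcp_pos: [0.5564, 0.028, 0.0951]
contact_force: [-2.2, -0.4, 3.7]
tcp_pos: [0.5567, 0.028, 0.0948]
contact_force: [-5.2, -0.9, 13.3]
```

Now 13 N with the top staying put at 0.0948. I'll hold for over half a second, easing the small sideways load, then lift off.

```bash
python3 -m pendant '{"translation": [[-0.02,0,0],[-0.02,0,0],[-0.02,0,0],[-0.02,0,0],[-0.02,0,0],[-0.02,0,0],[-0.02,0,0]], "delta_rot": [[0,0,0],[0,0,0],[0,0,0],[0,0,0],[0,0,0],[0,0,0],[0,0,0]]}'| grep -E 'tcp|contact'; python3 -m pendant '{"translation": [[0,0,0.1],[0,0,0.4],[0,0,1.5],[0,0,3.5],[0,-1.5,5.5],[0,-3,6],[0,-3,6],[0,-3,6]], "delta_rot": [[0,0,0],[0,0,0],[0,0,0],[0,0,0],[0,0,0],[0,0,0],[0,0,0],[0,0,0]]}'
python3 - <<'E'
from h import *
c=cam('wrist'); im,d=grab_frame('wrist'); save('w5',im)
im,d=grab_frame('side')
P=cloud('side',d); hsv=cv2.cvtColor(im,cv2.COLOR_RGB2HSV).astype(int); g=(hsv[...,0]>55)&(hsv[...,0]<90)&(hsv[...,1]>80)&(P[...,2]>.085)&(P[...,2]<.105)&(P[...,0]<.7)
q=P[g];print(cv2.minAreaRect((q[:,:2]*1000).astype(np.float32)),np.median(q[:,2]),np.linalg.lstsq(np.c_[q[:,:2],np.ones(len(q))],q[:,2],rcond=None)[0])
E
```

```text
tcp_pos: [0.5566, 0.028, 0.0948]
contact_force: [-3.4, -1.2, 11.6]
clock: 16.23
tcp_pos: [0.5557, -0.0463, 0.2432]
orientation: [-1.98, -2.438, -0.0]
contact_force: [-0.4, -0.0, 0.3]
grip_width: -0.0001
gripper_force: 0.0
((465.5523681640625, 103.40788269042969), (177.38681030273438, 239.64195251464844), 12.324064254760742) 0.09426146085398912 [0.00331929 0.00143098 0.09247518]
```

View pics/w5.png

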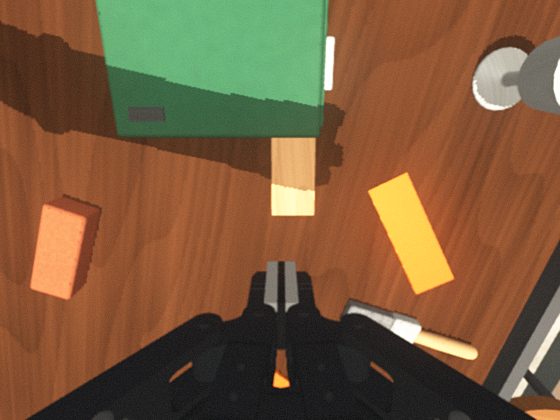

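The wrist picture shows the wedge square under the cabinet's corner (columns 271 to 315, rows 138 to 215). The cabinet is level where it was, the other things are undisturbed and the robot is clear, so I'm handing in.

```bash
python3 -c "from bench import *; print(hand_in())"
```

```text
the job is handed in; nothing more can be done
None
```

The job is handed in: the wedge is under the short foot, pushed in with about 5.5 N; the cabinet stands level where it was and did not move under a final press of about 12 N held for over half a second (done at about 16 s of the 61 s; no verdict was returned), though the first rocking press peaked at about 25 N once the foot met the bench.

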